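# Fit a square-ended drive shaft through a hidden worm wheel by feel

### The job

Lift the steel drive shaft with the blue square head out of its wooden stand and fit it into the gearbox, straight down through the brass bush on top. The worm wheel under the bush has a square bore that stands at an unknown angle out of sight (the wheel itself is stiff), so rest the shaft's square tip on it only lightly, turn the shaft by feel until the square drops into the bore, then lower it gently, without forcing, until its collar sits fully home on the bush, and let go. Leave the tub of screws, the spanner behind the post and the frosted bottle where they are.

Things in the scene. Friction and masses are not known exactly. Their poses are not given: they have to be found in the camera images.
- shaft_head (a point): Centre of the blue square head of the drive shaft, 26 x 26 mm across flats, 44 mm tall (22 mm up and down from here); grip it on two opposite flats. z up along the shaft; x and y square to the flats of the head and of the square tip alike. Fully home it is 30 mm above bush_mouth; with the unmatched tip standing on the wheel, 52 mm above it. Shaft loose, upright, about 0.28 kg.
- shaft: The drive shaft; origin at the centre of its lower end, 88 mm below shaft_head, same axes. Upward: square tip 14 x 14 mm from 0 to 24 mm (0.7 mm chamfer at the end), round journal 22 mm diameter to 58 mm (1.5 mm chamfer below), round collar 36 mm diameter to 63 mm, head from 66 to 110 mm. At the start its collar lies on the wooden stand.
- bush_mouth (a point): Centre of the mouth of the brass bush on top of the gearbox (seat ring 42 mm across), 70 mm above the gearbox's underside; z up, x and y square to the gearbox. The bush is a round hole of 23.4 mm, 32 mm deep, its mouth chamfered to 27 mm. All stops are rigid; shaft and gearbox bear no more than 60 N of contact force between them, all contacts (also sideways and in turning) added up.
- wheel_top (a point): Centre of the upper face of the brass worm wheel, 36 mm below bush_mouth, axes of the gearbox (NOT of the bore). The wheel is 18 mm thick, turns only stiffly (0.16 Nm), has a square through bore of 15.6 mm (0.5 mm chamfer), free room below. The bore's angle is hidden, new each time and repeats every quarter turn. The shaft's square enters when within about 0.1 rad of it.
- gearbox: Green gearbox, fixed, foot 84 x 112 mm, 70 mm tall, may be turned; origin at the centre of its underside. A steel input stub sticks out on its +y side to 76 mm, 25 mm up. It may stand left or right of the tub of screws, the stand on the other side.
- stand_mouth (a point): Centre of the top of the wooden stand (fixed block, 70 x 70 mm, 64 mm tall) with a round 26.5 mm hole, 61 mm deep, in which the shaft stands at the start; z up. The shaft must rise more than 58 mm to draw its tip out.
- screw_jar: Clear tub of screws, 88 mm diameter, 61 mm tall, standing between stand and gearbox; origin at the centre of its underside. Not to be disturbed.
- loose_spanner: Steel combination spanner, 22 x 153 x 6 mm, lying on the rear board behind the middle post; origin at the centre of the underside. Not to be disturbed.
- frost_bottle: Short frosted white mist bottle, 52 mm diameter, 100 mm tall, on the rear board; origin at the centre of its underside. Not to be disturbed.

How it is judged:
By the outcome, as a careful person would: the job done as asked, in the order asked, and still so for the second after the job is handed in, with the robot touching nothing.
It also fails if it takes over 70 s, if anything falls off the work surface, if the arm or the gripper's body presses on something with over 40 N, if the wrist force passes 120 N, or if a joint passes its speed limit or range.

### The arm

A 6-joint arm with a two-finger parallel gripper is mounted at the origin on a cart in front of the work surface, level with it; the furniture and walls round the work are solid. World frame = base frame: x ahead of the robot, y to its left, z up, the work surface at z = 0. Lengths are in mm, angles in rad, forces in N, time in s.
With the tool pointing down it reaches from about 400 to 925 mm from the base axis. Payload 12.5 kg.
Tool frame: the origin (TCP) lies at the very end of the fingers, on their centre line; the grasp point (between the pads) lies 19 mm behind it; z points along the fingers, y is the line along which they close (so a half turn about z gives the same grasp; the last joint's range is limited). The gripper opens to 95 mm and grips with 3 to 60 N. Pads are 20 mm wide; open, the fingers measure 119 mm over their backs; the gripper's body (75 mm by 180 mm) begins 59 mm behind the grasp point.
Start: joints at [-1.31, 0.491, 1.559, -0, 1.092, -0.106], TCP at [224.167, -583.434, 214.661] pointing down, gripper open.
Joint ranges: [-3.1, 3.1], [-0.84, 2.19], [0.05, 2.79], [-1.13, 4.28], [0.06, 2.93], [-2.69, 2.69]. Speed limits (rad/s): [2.22, 2.22, 2.79, 3.14, 3.14, 3.14].

### API

Orientations are given as [roll, pitch, yaw] about the fixed x, y, z axes, in that order (R = Rz(yaw) Ry(pitch) Rx(roll)).
In Python, from cell import state, imaging, env, spot_in, mark_of gives the robot as it stands. The module is installed in compiled form; this text tells all that it offers.
- The arm moves only by the tool step_arm, never from a script. Its argument "increments" is a list of rows, each an object with "slide": the shift along the tool's x, y, z in m, a list of three; "roll": the turn about the tool's z in rad. A call has 1 to 5 rows; each row is the pose to reach, as a shift and turn from the pose commanded when the call began, along the tool's axes at that moment; what a row does not reach only later rows make up. A row lasts 1/8 s, in which the tool goes at most 62.5 mm and 10.7 degrees, less where a joint would pass 70% of its speed; a pose out of reach is approached as far as the arm can. A call with a gripper value outside its range is refused whole. "fingers" is the opening, from 0 (shut) to 1 (fully open), set as the call begins (left out, the last holds). The fingers move at their own pace and stop on an object; the grip force is fixed at half the most. Time passes only in rows, so rows that repeat a pose let the fingers close. It gives the time, the measured TCP pose, the force, the opening and the grip force at its end, in the units of the state.
- state(): the state, without advancing time (a new reading comes with each control period).
- imaging.read_camera(name): name is "scene" or "top" or "wrist"; returns a dict with "color" (420x560x3 uint8, red, green, blue), "z_map" (420x560 float32, mm along the optical axis (not along the pixel's ray), 0 where there is no reading), "intrinsics" (3x3 intrinsics, pixels), "camera_from_world" (4x4, takes a point from world to camera coordinates). Camera axes: x right, y up, looking along -z (the intrinsics and any distortion apply to the point x, -y, -z); pixel columns grow to the right and rows downward; lengths in mm; the calibration is good to about 2 mm. A picture is of the moment at which its call begins.
- env.job_done(): hands the job in; it is judged then, once.
Trained networks look in the newest picture that a camera, given by its name, has taken for a name from the list of things; names that differ only in an ending like _2 or _b are one class to them, and where a whole thing is asked for, a point or a joint stands for the part that bears it (a point fixed in the world has none). Each returns a list of dicts, best first, with "confidence" (0 to 1); they miss things now and then, are a little off and sometimes report something else, mostly with a low value. They report only what shows in the picture. A call takes as long as a camera call.
- spot_in(camera, target): "bbox" ([left, top, right, bottom] in pixels, round what is visible of it).
- mark_of(camera, target): "uv" ([column, row] in pixels: a listed point, or the origin of a listed thing).
The state is a dict: "t": time; "joints": joint angles; "qvel": joint speeds; "tau": joint torques, N m; "eef_pos": TCP position; "tcp_rot": TCP orientation; "ft_force": force on the tool from outside, world axes, zero at the start; "moment": the same for the moment, N m; "opening": opening from 0.0 (shut) to 1.0 (fully open); "grip_force": force on a finger pad.
Only numpy, scipy, OpenCV 4.12 (cv2) and the standard library are available. Lean on these libraries where they do the work, as an engineer would, in place of code of your own. Each camera call takes 0.05 s, during which the arm holds its last target. There are 200 camera calls.

## Working session

There is one attempt and no reset: what is moved stays moved. The work goes in short steps, Python scripts to look and compute and a tool call to move; the robot and the scene stay as the last step left them, time stands still between calls to the robot, and variables do not carry over. Pictures are saved under pics/ and viewed, at most 10 in all, crops included, and the job is handed in when it is done.

Besides the shell and the picture viewer there is one more tool, called as name([rows], argument=value, ...), one row to a line, values as JSON. step_arm: Moves the arm, as the interface text tells. Its arguments: {"type":"object","properties":{"increments":{"type":"array"},"fingers":{"type":"number"}},"required":["increments"]}

```bash
mkdir -p pics; cat > h.py <<'E'
import numpy as np, cv2
from cell import state, imaging, env, spot_in, mark_of
def ray(c,uv):
    K=np.array(c["intrinsics"]);T=np.array(c["camera_from_world"])
    d=np.linalg.inv(K)@[uv[0],uv[1],1.]; d=np.array([d[0],-d[1],-d[2]])
    R=T[:3,:3]; return -R.T@T[:3,3], R.T@d
def at_z(c,uv,z):
    o,d=ray(c,uv); return o+d*(z-o[2])/d[2]
def at_d(c,uv):
    u,v=int(round(uv[0])),int(round(uv[1])); w=c["z_map"][max(v-2,0):v+3,max(u-2,0):u+3]; w=w[w>0]
    o,d=ray(c,uv); return o+d*np.median(w) if len(w) else None
def save(c,n): cv2.imwrite("pics/"+n,c["color"][:,:,::-1])
E
python3 - <<'E'
from h import *
np.set_printoptions(precision=1,suppress=True)
s=state();print(s)
ims=[]
for n in ["scene","top"]:
    c=imaging.read_camera(n); ims.append(c["color"])
    print(n,ray(c,(280,210)))
    for t in ["shaft_head","bush_mouth","gearbox","stand_mouth","screw_jar","loose_spanner","frost_bottle"]:
        for m in mark_of(n,t)[:2]:
            print(n,t,m["uv"],round(m["confidence"],2),at_d(c,m["uv"]))
    save(c,n+"0.png")
E
```

```text
{'t': 0.0, 'joints': array([-1.3,  0.5,  1.6,  0. ,  1.1, -0.1]), 'qvel': array([ 0.,  0., -0.,  0., -0., -0.]), 'tau': array([ -0. , -61.3, -25.8,   0.1,   0. ,  -0. ]), 'eef_pos': array([ 224.1, -583.2,  214. ]), 'tcp_rot': array([-3.1, -0. ,  0.4]), 'ft_force': array([0.3, 1. , 0.2]), 'moment': array([-0., -0., -0.]), 'grip_force': 0.0, 'opening': 0.9984326760755016}
scene (array([-278.1,  772. ,  597.6]), array([ 0.7, -0.6, -0.4]))
scene bush_mouth [251.1, 263.4] 0.9 [457.1 192.6  62.7]
scene gearbox [251.7, 289.1] 0.82 [405.2 233.8  38.6]
scene screw_jar [321.5, 265.1] 0.67 [395.2  30.5  22.2]
scene loose_spanner [255.0, 242.4] 0.55 [617.9  50.8   4. ]
scene frost_bottle [344.0, 219.4] 0.81 [ 559.5 -240.8    1.7]
top (array([435. ,   1.8, 941. ]), array([ 0.1, -0. , -1. ]))
top shaft_head [397.2, 245.2] 0.59 [ 445.4 -262.8  114.3]
top bush_mouth [188.1, 241.2] 0.55 [450.2 207.4  30.3]
top gearbox [193.4, 244.7] 0.77 [441.8 187.4  63.9]
top stand_mouth [397.2, 245.3] 0.55 [ 445.2 -262.8  114.2]
top screw_jar [272.8, 253.4] 0.87 [423.6   6.1  24.7]
top screw_jar [397.5, 247.1] 0.65 [ 441.3 -263.2  115. ]
top loose_spanner [255.8, 173.6] 0.66 [620.3  50.9   2.6]
top frost_bottle [377.5, 188.7] 0.79 [ 577.  -236.4   59.6]
```

View pics/top0.png

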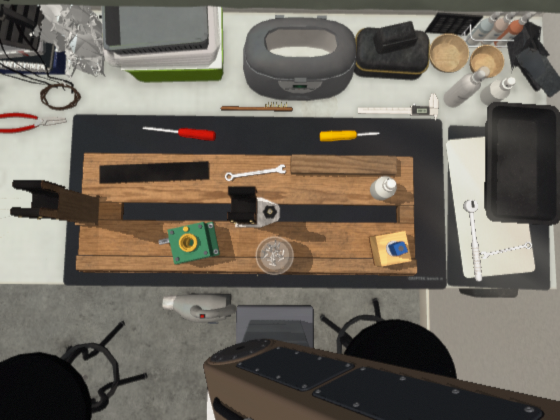

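View pics/scene0.png

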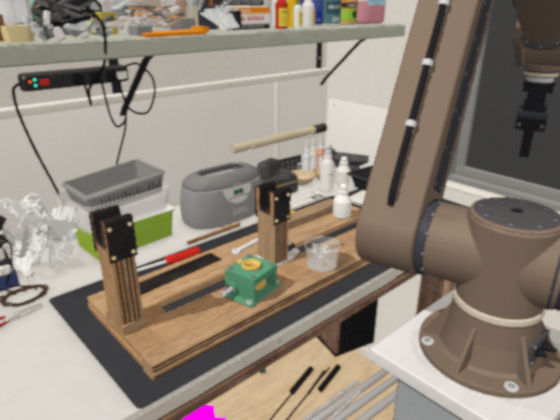

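```bash
cat >> h.py <<'E'
from scipy.spatial.transform import Rotation as Ro
np.set_printoptions(precision=2,suppress=True)
def cloud(c):
    K=np.array(c["intrinsics"]);T=np.array(c["camera_from_world"]);z=c["z_map"]
    v,u=np.mgrid[:z.shape[0],:z.shape[1]]
    d=np.stack([u,v,np.ones_like(u)],-1)@np.linalg.inv(K).T
    d=d*np.array([1,-1,-1])*z[...,None]
    P=(d-T[:3,3])@T[:3,:3]; P[z==0]=np.nan; return P
def to_tool(target,yaw=None):
    s=state();R=Ro.from_euler("xyz",s["tcp_rot"]).as_matrix()
    print("eef",s["eef_pos"],"rot",s["tcp_rot"],"F",s["ft_force"],"slide mm",R.T@(np.array(target)-s["eef_pos"]))
E
python3 - <<'E'
from h import *
c=imaging.read_camera("top");P=cloud(c);C=c["color"].astype(int)
h=at_z(c,(397.2,245.3),94);b=at_z(c,(188.1,241.2),70);print("head",h,"bush",b,"jar",at_z(c,(272.8,253.4),0))
m=(C[...,2]>C[...,0]+50)&(C[...,2]>110); m[:, :350]=0;m[:220]=0;m[280:]=0
q=P[m];q=q[(q[:,2]>105)&(q[:,2]<125)];print(len(q),q.mean(0),cv2.minAreaRect(q[:,:2].astype(np.float32)))
for n,(r0,r1,c0,c1) in {"post":(180,230,220,290),"left":(170,240,5,105)}.items():
    Q=P[r0:r1,c0:c1].reshape(-1,3);Q=Q[Q[:,2]>40];print(n,np.nanmin(Q,0),np.nanmax(Q,0)); Q=Q[Q[:,2]>110];print(np.nanmin(Q,0),np.nanmax(Q,0))
g=P[215:270,155:230].reshape(-1,3);g=g[(abs(g[:,2]-62)<10)];print("gb",len(g),np.median(g,0),cv2.minAreaRect(g[:,:2].astype(np.float32)))
to_tool([h[0],h[1],215])
E
```

```text
head [ 445.42 -269.28   94.  ] bush [449.57 198.41  70.  ] jar [423.32   6.23   0.  ]
115 [ 439.7  -267.43  114.53] ((439.87969970703125, -268.3119201660156), (24.351211547851562, 24.891645431518555), 23.36124610900879)
post [488.72  41.85  40.68] [559.83  96.8  197.24]
[488.72  41.85 120.44] [559.83  96.8  197.24]
left [488.3  431.44  40.14] [558.3  488.19 245.1 ]
[488.3  431.44 110.19] [558.3  488.19 245.1 ]
gb 1234 [447.47 199.24  61.26] ((447.1781921386719, 200.00169372558594), (80.17567443847656, 84.44189453125), 13.077508926391602)
eef [ 224.17 -583.43  214.69] rot [3.14 0.   0.37] F [-1.12  0.1  -0.52] slide mm [ 319.19 -213.91   -0.35]
```

step_arm([
  {"slide": [0.05,-0.034,0],"roll": 0},
  {"slide": [0.1,-0.067,0],"roll": 0},
  {"slide": [0.15,-0.1,0],"roll": 0},
  {"slide": [0.2,-0.134,0],"roll": 0},
  {"slide": [0.25,-0.168,0],"roll": 0},
])

```text
t: 1.48
eef_pos: [398.2, -335.4, 214.9]
tcp_rot: [3.141, -0.0, 0.367]
ft_force: [0.0, -0.7, -0.1]
opening: 1.001
grip_force: 0.0
```

step_arm([
  {"slide": [0.035,-0.023,0],"roll": 0},
  {"slide": [0.07,-0.046,0],"roll": 0},
  {"slide": [0.07,-0.046,0],"roll": 0},
])

```text
t: 1.85
eef_pos: [447.2, -267.0, 214.8]
tcp_rot: [3.141, -0.0, 0.37]
ft_force: [0.3, 0.0, -0.7]
opening: 1.002
grip_force: 0.0
```

```bash
python3 - <<'E'
from h import *
c=imaging.read_camera("wrist");save(c,"w1.png");print(ray(c,(280,210)))
for t in ["shaft_head","stand_mouth"]:
    for m in mark_of("wrist",t)[:2]: print(t,m,at_z(c,m["uv"],94))
P=cloud(c);C=c["color"].astype(int)
m=(C[...,2]>C[...,0]+50)&(C[...,2]>90)
q=P[m];q=q[(q[:,2]>111)&(q[:,2]<122)];print(len(q),np.median(q,0),cv2.minAreaRect(q[:,:2].astype(np.float32)))
to_tool([440,-268,94])
E
```

```text
(array([ 511.06, -241.58,  384.34]), array([-0.23, -0.09, -0.97]))
shaft_head {'uv': [277.6, 210.3], 'confidence': 0.73} [ 441.1  -267.28   94.  ]
stand_mouth {'uv': [275.8, 203.3], 'confidence': 0.69} [ 447.04 -263.1    94.  ]
584 [ 442.3  -267.16  114.36] ((440.431884765625, -267.5975036621094), (24.918210983276367, 24.833763122558594), 21.246355056762695)
eef [ 445.89 -269.38  214.67] rot [3.14 0.   0.37] F [-0.23 -0.51  0.18] slide mm [ -4.99  -3.44 120.67]
```

step_arm([
  {"slide": [-0.005,-0.003,0.04],"roll": 0},
  {"slide": [-0.005,-0.003,0.08],"roll": 0},
  {"slide": [-0.005,-0.003,0.115],"roll": 0},
  {"slide": [-0.005,-0.003,0.135],"roll": 0},
  {"slide": [-0.005,-0.003,0.135],"roll": 0},
])

```text
t: 2.62
eef_pos: [439.4, -268.5, 78.6]
tcp_rot: [-3.139, 0.001, 0.365]
ft_force: [0.2, 0.2, 0.9]
opening: 1.0
grip_force: 0.0
```

step_arm([
  {"slide": [0,0,0],"roll": 0},
  {"slide": [0,0,0],"roll": 0},
  {"slide": [0,0,0],"roll": 0},
  {"slide": [0,0,0],"roll": 0},
  {"slide": [0,0,0],"roll": 0},
], fingers=0.0)

```text
t: 3.25
eef_pos: [440.4, -267.9, 79.8]
tcp_rot: [3.141, -0.0, 0.367]
ft_force: [0.3, -0.2, -0.1]
opening: 0.53
grip_force: 0.0
```

step_arm([
  {"slide": [0,0,0],"roll": 0},
  {"slide": [0,0,0],"roll": 0},
  {"slide": [0,0,0],"roll": 0},
  {"slide": [0,0,0],"roll": 0},
  {"slide": [0,0,0],"roll": 0},
])

```text
t: 3.88
eef_pos: [440.5, -268.0, 79.6]
tcp_rot: [3.141, -0.0, 0.367]
ft_force: [0.7, 0.2, 0.6]
opening: 0.272
grip_force: 30.0
```

```bash
python3 - <<'E'
from h import *
s=state();print(s["eef_pos"],s["tcp_rot"],s["ft_force"],s["opening"],s["grip_force"],s["joints"])
E
```

```text
[ 440.46 -267.99   79.64] [ 3.14 -0.    0.37] [0.67 0.18 0.57] 0.27154776022515553 29.995380342006683 [-0.67  0.53  1.96 -0.    0.65  0.53]
```

step_arm([
  {"slide": [0,0,-0.01],"roll": 0},
  {"slide": [0,0,-0.04],"roll": 0},
  {"slide": [0,0,-0.08],"roll": 0},
  {"slide": [0,0,-0.12],"roll": 0},
  {"slide": [0,0,-0.14],"roll": 0},
])

```text
t: 4.5
eef_pos: [440.5, -267.9, 222.2]
tcp_rot: [3.139, -0.001, 0.367]
ft_force: [0.3, 0.5, -2.1]
opening: 0.269
grip_force: 30.0
```

```bash
python3 - <<'E'
from h import *
s=state();print(s["ft_force"],s["moment"],s["opening"],s["grip_force"],s["joints"])
to_tool([448,110,220])
E
```

```text
[ 0.33  0.53 -2.07] [-0.02 -0.02  0.04] 0.26927415206129673 29.99487429857254 [-0.67  0.33  1.82 -0.    1.    0.53]
eef [ 440.5  -267.92  222.2 ] rot [ 3.14 -0.    0.37] F [ 0.33  0.53 -2.07] slide mm [ 142.55 -350.09    1.62]
```

step_arm([
  {"slide": [0.015,-0.037,0],"roll": 0},
  {"slide": [0.035,-0.086,0],"roll": 0},
  {"slide": [0.055,-0.135,0],"roll": 0},
  {"slide": [0.075,-0.184,0],"roll": 0},
  {"slide": [0.095,-0.233,0],"roll": 0},
])

```text
t: 5.12
eef_pos: [445.0, -14.7, 220.1]
tcp_rot: [3.141, -0.0, 0.367]
ft_force: [0.9, -0.7, -4.1]
opening: 0.27
grip_force: 30.0
```

step_arm([
  {"slide": [0.015,-0.037,0],"roll": 0},
  {"slide": [0.035,-0.086,0],"roll": 0},
  {"slide": [0.048,-0.117,0],"roll": 0},
  {"slide": [0.048,-0.117,0],"roll": 0},
])

```text
t: 5.62
eef_pos: [447.9, 111.9, 220.0]
tcp_rot: [-3.142, 0.0, 0.37]
ft_force: [-0.1, 0.4, -2.5]
opening: 0.27
grip_force: 30.0
```

```bash
python3 - <<'E'
from h import *
s=state();print(s["eef_pos"],s["tcp_rot"],s["opening"],s["joints"])
c=imaging.read_camera("wrist");save(c,"w2.png")
for m in mark_of("wrist","bush_mouth")[:3]: print(m,at_z(c,m["uv"],70))
print(spot_in("wrist","gearbox")[:1])
E
```

```text
[447.89 111.87 219.96] [-3.14  0.    0.37] 0.2704489269151356 [0.1  0.25 1.94 0.   0.95 1.3 ]
{'uv': [200.6, 167.1], 'confidence': 0.9} [448.96 200.73  70.  ]
[{'bbox': [145.1, 124.7, 263.2, 206.7], 'confidence': 0.86}]
```

View pics/w2.png

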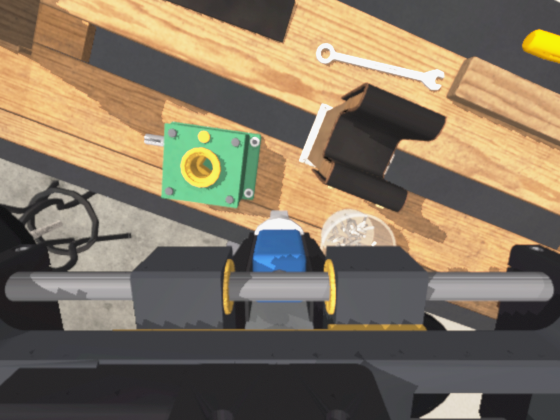

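```bash
python3 - <<'E'
from h import *
c=imaging.read_camera("wrist");C=c["color"]
hsv=cv2.cvtColor(C,cv2.COLOR_RGB2HSV)
m=cv2.inRange(hsv,(18,140,90),(32,255,255));m[:, :170]=0;m[:,230:]=0;m[:143]=0;m[195:]=0
cs,_=cv2.findContours(m,cv2.RETR_EXTERNAL,cv2.CHAIN_APPROX_NONE);k=max(cs,key=cv2.contourArea)
e=cv2.fitEllipse(cv2.convexHull(k));print(e)
print(at_z(c,e[0],70),at_z(c,e[0],68))
P=cloud(c);v=P[143:195,170:230][m[143:195,170:230]>0];print("seat z",np.nanpercentile(v[:,2],[50,80,95]))
p=v[v[:,2]>66];print(cv2.minEnclosingCircle(p[:,:2].astype(np.float32)))
to_tool([449,200.5,200])
E
```

```text
((198.31602478027344, 166.82847595214844), (37.760379791259766, 40.00691223144531), 138.18524169921875)
[448.97 200.74  70.  ] [448.57 201.15  68.  ]
seat z [64.77 68.37 69.24]
((448.1574401855469, 200.97593688964844), 20.538131713867188)
eef [448.23 109.4  219.77] rot [3.14 0.   0.37] F [ 0.19  0.46 -3.66] slide mm [ 33.33 -84.79  19.75]
```

step_arm([
  {"slide": [0.012,-0.03,0],"roll": 0},
  {"slide": [0.025,-0.063,0.01],"roll": 0},
  {"slide": [0.0334,-0.085,0.03],"roll": 0},
  {"slide": [0.0334,-0.085,0.05],"roll": 0},
  {"slide": [0.0334,-0.085,0.05],"roll": 0},
])

```text
t: 6.45
eef_pos: [448.6, 200.6, 168.7]
tcp_rot: [-3.142, 0.003, 0.366]
ft_force: [-0.1, 0.0, -2.6]
opening: 0.268
grip_force: 30.0
```

```bash
python3 - <<'E'
from h import *
c=imaging.read_camera("scene")
to_tool([449,200.8,130]); print(state()["moment"])
cv2.imwrite("pics/s1.png",cv2.resize(c["color"][170:320,190:330,::-1],None,fx=4,fy=4,interpolation=3))
c=imaging.read_camera("wrist");cv2.imwrite("pics/w3.png",c["color"][:,:,::-1])
E
```

```text
eef [449.16 200.65 169.61] rot [3.14 0.   0.37] F [-0.37 -0.67 -2.43] slide mm [-0.05 -0.2  39.61]
[-0.01 -0.03  0.01]
```

View pics/s1.png

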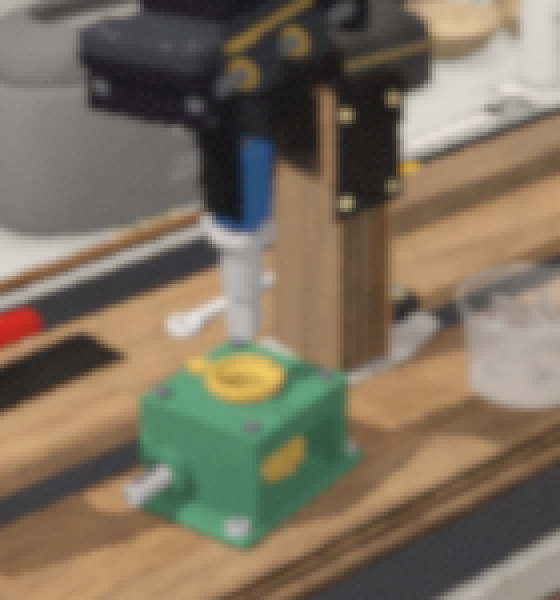

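step_arm([
  {"slide": [0,0,0.015],"roll": 0},
  {"slide": [0,0,0.03],"roll": 0},
  {"slide": [0,0,0.042],"roll": 0},
  {"slide": [0,0,0.045],"roll": 0},
  {"slide": [0,0,0.045],"roll": 0},
])

```text
t: 7.18
eef_pos: [449.3, 201.3, 124.9]
tcp_rot: [3.141, -0.0, 0.366]
ft_force: [0.1, 0.4, -2.7]
opening: 0.271
grip_force: 30.0
```

step_arm([
  {"slide": [0,0,0.002],"roll": 0},
  {"slide": [0,0,0.0035],"roll": 0},
  {"slide": [0,0,0.005],"roll": 0},
])

```text
t: 7.55
eef_pos: [449.1, 201.5, 119.6]
tcp_rot: [3.141, -0.0, 0.367]
ft_force: [-0.4, 0.2, -3.1]
opening: 0.272
grip_force: 30.0
```

step_arm([
  {"slide": [0,0,0.001],"roll": 0},
  {"slide": [0,0,0.002],"roll": 0},
  {"slide": [0,0,0.002],"roll": 0},
])

```text
t: 7.92
eef_pos: [449.0, 201.4, 117.5]
tcp_rot: [3.142, 0.0, 0.367]
ft_force: [-0.1, 0.2, -2.6]
opening: 0.266
grip_force: 30.0
```

```bash
python3 - <<'E'
from h import *
to_tool([449,200.8,110]); print(state()["moment"])
E
```

```text
eef [449.02 201.41 117.51] rot [3.14 0.   0.37] F [-0.1   0.22 -2.64] slide mm [-0.24  0.57  7.51]
[ 0.   -0.03 -0.02]
```

step_arm([
  {"slide": [0,0,0.001],"roll": 0},
  {"slide": [0,0,0.002],"roll": 0},
  {"slide": [0,0,0.002],"roll": 0},
])

```text
t: 8.3
eef_pos: [449.0, 201.4, 115.5]
tcp_rot: [3.141, 0.0, 0.367]
ft_force: [0.3, -0.2, -2.9]
opening: 0.27
grip_force: 30.0
```

step_arm([
  {"slide": [0,0,0.001],"roll": 0},
  {"slide": [0,0,0.002],"roll": 0},
  {"slide": [0,0,0.002],"roll": 0},
])

```text
t: 8.68
eef_pos: [449.0, 201.4, 113.5]
tcp_rot: [3.142, 0.0, 0.367]
ft_force: [0.3, -0.1, -3.4]
opening: 0.272
grip_force: 30.0
```

Well inside the bush with no side force. On towards the wheel (expected at TCP z ≈ 107.7).

step_arm([
  {"slide": [0,0,0.002],"roll": 0},
  {"slide": [0,0,0.004],"roll": 0},
  {"slide": [0,0,0.004],"roll": 0},
])

```text
t: 9.05
eef_pos: [449.0, 201.4, 109.4]
tcp_rot: [3.142, 0.0, 0.367]
ft_force: [0.2, 0.5, -2.5]
opening: 0.275
grip_force: 30.0
```

step_arm([
  {"slide": [0,0,0.0005],"roll": 0},
  {"slide": [0,0,0.001],"roll": 0},
  {"slide": [0,0,0.001],"roll": 0},
])

```text
t: 9.43
eef_pos: [449.0, 201.4, 108.6]
tcp_rot: [3.141, 0.0, 0.367]
ft_force: [-1.0, 0.7, -3.6]
opening: 0.273
grip_force: 30.0
```

step_arm([
  {"slide": [0,0,0.0005],"roll": 0},
  {"slide": [0,0,0.0005],"roll": 0},
])

```text
t: 9.68
eef_pos: [449.0, 201.4, 108.1]
tcp_rot: [3.141, 0.0, 0.367]
ft_force: [-0.7, 0.2, -2.4]
opening: 0.273
grip_force: 30.0
```

step_arm([
  {"slide": [0,0,0.0005],"roll": 0},
  {"slide": [0,0,0.0005],"roll": 0},
])

```text
t: 9.93
eef_pos: [449.1, 201.4, 107.6]
tcp_rot: [3.142, -0.0, 0.367]
ft_force: [-0.0, 0.9, -2.9]
opening: 0.272
grip_force: 30.0
```

step_arm([
  {"slide": [0,0,0.0003],"roll": 0},
  {"slide": [0,0,0.0003],"roll": 0},
])

```text
t: 10.18
eef_pos: [449.1, 201.4, 107.4]
tcp_rot: [3.141, -0.0, 0.367]
ft_force: [0.1, -0.6, -0.8]
opening: 0.271
grip_force: 30.0
```

step_arm([
  {"slide": [0,0,0.0003],"roll": 0},
  {"slide": [0,0,0.0003],"roll": 0},
])

```text
t: 10.42
eef_pos: [449.1, 201.5, 107.2]
tcp_rot: [3.141, -0.0, 0.367]
ft_force: [-0.0, -0.3, 1.2]
opening: 0.273
grip_force: 30.0
```

```bash
python3 - <<'E'
from h import *
to_tool([449,200.8,107]); print(state()["moment"],state()["joints"])
E
```

```text
eef [449.11 201.45 107.15] rot [ 3.14 -0.    0.37] F [-0.   -0.28  1.22] slide mm [-0.34  0.57  0.15]
[-0.05  0.14 -0.02] [ 0.29  0.46  1.99 -0.    0.69  1.49]
```

step_arm([
  {"slide": [0,0,0],"roll": -0.06},
  {"slide": [0,0,0],"roll": -0.12},
  {"slide": [0,0,0],"roll": -0.12},
])

```text
t: 10.8
eef_pos: [449.3, 201.5, 107.2]
tcp_rot: [3.141, -0.001, 0.486]
ft_force: [0.2, 1.2, 2.4]
opening: 0.272
grip_force: 30.0
```

step_arm([
  {"slide": [0,0,0],"roll": -0.06},
  {"slide": [0,0,0],"roll": -0.12},
  {"slide": [0,0,0],"roll": -0.12},
])

```text
t: 11.18
eef_pos: [449.2, 201.5, 107.1]
tcp_rot: [3.141, -0.0, 0.605]
ft_force: [0.3, -0.4, 3.3]
opening: 0.273
grip_force: 30.0
```

step_arm([
  {"slide": [0,0,0],"roll": -0.06},
  {"slide": [0,0,0],"roll": -0.12},
  {"slide": [0,0,0],"roll": -0.12},
])

```text
t: 11.55
eef_pos: [449.2, 201.5, 107.1]
tcp_rot: [3.141, -0.0, 0.725]
ft_force: [0.1, -0.3, 1.8]
opening: 0.275
grip_force: 30.0
```

step_arm([
  {"slide": [0,0,0],"roll": -0.06},
  {"slide": [0,0,0],"roll": -0.12},
  {"slide": [0,0,0],"roll": -0.12},
])

```text
t: 11.92
eef_pos: [449.1, 201.4, 107.0]
tcp_rot: [3.141, 0.0, 0.844]
ft_force: [-0.7, 0.3, 3.1]
opening: 0.271
grip_force: 30.0
```

step_arm([
  {"slide": [0,0,0],"roll": -0.06},
  {"slide": [0,0,0],"roll": -0.12},
  {"slide": [0,0,0],"roll": -0.12},
])

```text
t: 12.3
eef_pos: [448.9, 201.3, 106.9]
tcp_rot: [-3.141, 0.0, 0.964]
ft_force: [0.0, -0.3, 1.0]
opening: 0.272
grip_force: 30.0
```

step_arm([
  {"slide": [0,0,0],"roll": -0.06},
  {"slide": [0,0,0],"roll": -0.12},
  {"slide": [0,0,0],"roll": -0.12},
])

```text
t: 12.68
eef_pos: [448.8, 201.4, 106.8]
tcp_rot: [-3.141, 0.001, 1.084]
ft_force: [-0.2, 1.1, -2.1]
opening: 0.273
grip_force: 30.0
```

step_arm([
  {"slide": [0,0,0.0005],"roll": 0},
  {"slide": [0,0,0.0005],"roll": 0},
])

```text
t: 12.92
eef_pos: [448.8, 201.5, 106.3]
tcp_rot: [-3.141, 0.0, 1.085]
ft_force: [-1.5, 1.5, -2.5]
opening: 0.269
grip_force: 30.0
```

```bash
python3 - <<'E'
from h import *
to_tool([449,200.8,107]); print(state()["moment"],state()["joints"])
E
```

```text
eef [448.83 201.45 106.31] rot [-3.14  0.    1.09] F [-1.51  1.46 -2.49] slide mm [-0.5   0.45 -0.69]
[ 0.36  0.32 -0.02] [0.29 0.46 1.99 0.   0.69 0.77]
```

step_arm([
  {"slide": [0,0,0.0003],"roll": -0.03},
  {"slide": [0,0,0.0005],"roll": -0.06},
  {"slide": [0,0,0.0005],"roll": -0.06},
])

```text
t: 13.3
eef_pos: [448.9, 201.4, 105.9]
tcp_rot: [-3.141, 0.0, 1.147]
ft_force: [-2.5, 0.7, -2.1]
opening: 0.272
grip_force: 30.0
```

step_arm([
  {"slide": [0,0,0.001],"roll": 0},
  {"slide": [0,0,0.001],"roll": 0},
])

```text
t: 13.55
eef_pos: [448.9, 201.4, 104.9]
tcp_rot: [-3.141, 0.0, 1.147]
ft_force: [-2.3, 1.8, -2.0]
opening: 0.273
grip_force: 30.0
```

```bash
python3 - <<'E'
from h import *
to_tool([449,200.8,107]); print(state()["moment"],state()["joints"])
E
```

```text
eef [448.9  201.45 104.89] rot [-3.14  0.    1.15] F [-2.33  1.79 -2.01] slide mm [-0.55  0.36 -2.11]
[0.53 0.6  0.01] [0.29 0.46 2.   0.   0.69 0.71]
```

step_arm([
  {"slide": [0.0001,-0.0003,0],"roll": 0},
  {"slide": [0.0001,-0.0003,0.001],"roll": 0},
  {"slide": [0.0001,-0.0003,0.002],"roll": 0},
  {"slide": [0.0001,-0.0003,0.002],"roll": 0},
])

```text
t: 14.05
eef_pos: [448.8, 201.6, 102.9]
tcp_rot: [-3.142, 0.0, 1.147]
ft_force: [-2.9, 1.9, -2.3]
opening: 0.274
grip_force: 30.0
```

```bash
python3 - <<'E'
from h import *
to_tool([449,200.8,107]); print(state()["moment"])
E
```

```text
eef [448.76 201.63 102.9 ] rot [-3.14  0.    1.15] F [-2.92  1.89 -2.34] slide mm [-0.66  0.56 -4.1 ]
[0.37 0.52 0.08]
```

step_arm([
  {"slide": [0.0001,-0.0004,0.0005],"roll": 0},
  {"slide": [0.0001,-0.0004,0.002],"roll": 0},
  {"slide": [0.0001,-0.0004,0.003],"roll": 0},
  {"slide": [0.0001,-0.0004,0.003],"roll": 0},
])

```text
t: 14.55
eef_pos: [448.6, 201.8, 99.9]
tcp_rot: [3.141, 0.0, 1.147]
ft_force: [-1.1, 0.1, -3.0]
opening: 0.273
grip_force: 30.0
```

```bash
python3 - <<'E'
from h import *
to_tool([449,200.8,107]); print(state()["moment"])
E
```

```text
eef [448.56 201.83  99.88] rot [3.14 0.   1.15] F [-1.12  0.06 -2.96] slide mm [-0.76  0.82 -7.12]
[-0.01  0.17  0.05]
```

Side force relieved; continue down (home at about TCP z 85.3).

step_arm([
  {"slide": [0,-0.0001,0.002],"roll": 0},
  {"slide": [0,-0.0001,0.004],"roll": 0},
  {"slide": [0,-0.0001,0.006],"roll": 0},
  {"slide": [0,-0.0001,0.006],"roll": 0},
])

```text
t: 15.05
eef_pos: [448.5, 201.9, 93.8]
tcp_rot: [3.141, 0.0, 1.147]
ft_force: [0.9, -0.7, -4.8]
opening: 0.273
grip_force: 30.0
```

step_arm([
  {"slide": [0,0,0.002],"roll": 0},
  {"slide": [0,0,0.004],"roll": 0},
  {"slide": [0,0,0.005],"roll": 0},
  {"slide": [0,0,0.005],"roll": 0},
])

```text
t: 15.55
eef_pos: [448.5, 201.9, 88.9]
tcp_rot: [3.141, 0.0, 1.147]
ft_force: [1.2, -1.8, -2.7]
opening: 0.269
grip_force: 30.0
```

step_arm([
  {"slide": [0,0,0.001],"roll": 0},
  {"slide": [0,0,0.002],"roll": 0},
  {"slide": [0,0,0.002],"roll": 0},
])

```text
t: 15.92
eef_pos: [448.5, 201.9, 87.0]
tcp_rot: [3.141, -0.0, 1.147]
ft_force: [0.8, -1.8, -2.3]
opening: 0.27
grip_force: 30.0
```

step_arm([
  {"slide": [0,0,0.0005],"roll": 0},
  {"slide": [0,0,0.001],"roll": 0},
  {"slide": [0,0,0.001],"roll": 0},
])

```text
t: 16.3
eef_pos: [448.5, 201.9, 86.0]
tcp_rot: [3.141, 0.0, 1.147]
ft_force: [0.8, -2.0, -2.0]
opening: 0.275
grip_force: 30.0
```

step_arm([
  {"slide": [0,0,0.0005],"roll": 0},
  {"slide": [0,0,0.0007],"roll": 0},
  {"slide": [0,0,0.0007],"roll": 0},
])

```text
t: 16.68
eef_pos: [448.5, 201.9, 85.6]
tcp_rot: [3.141, -0.0, 1.147]
ft_force: [-1.0, -2.4, 4.0]
opening: 0.27
grip_force: 30.0
```

step_arm([
  {"slide": [0,0,0.0003],"roll": 0},
  {"slide": [0,0,0.0005],"roll": 0},
  {"slide": [0,0,0.0005],"roll": 0},
])

```text
t: 17.05
eef_pos: [448.5, 202.0, 85.6]
tcp_rot: [3.141, -0.0, 1.147]
ft_force: [-2.6, -2.8, 12.6]
opening: 0.271
grip_force: 30.0
```

step_arm([
  {"slide": [0,0,-0.0007],"roll": 0},
  {"slide": [0,0,-0.0007],"roll": 0},
  {"slide": [0,0,-0.0007],"roll": 0},
  {"slide": [0,0,-0.0007],"roll": 0},
], fingers=0.65)

```text
t: 17.55
eef_pos: [448.4, 201.9, 85.4]
tcp_rot: [-3.141, 0.0, 1.147]
ft_force: [0.3, -0.1, -0.0]
opening: 0.622
grip_force: 0.0
```

step_arm([
  {"slide": [0,0,-0.01],"roll": 0},
  {"slide": [0,0,-0.04],"roll": 0},
  {"slide": [0,0,-0.08],"roll": 0},
  {"slide": [0,0,-0.12],"roll": 0},
  {"slide": [0,0,-0.12],"roll": 0},
])

```text
t: 18.18
eef_pos: [449.3, 202.3, 208.6]
tcp_rot: [3.137, -0.004, 1.147]
ft_force: [-0.5, -0.4, -0.2]
opening: 0.649
grip_force: 0.0
```

```bash
python3 - <<'E'
from h import *
c=imaging.read_camera("wrist");P=cloud(c);C=c["color"].astype(int)
save(c,"w4.png");m=(C[...,2]>C[...,0]+50)&(C[...,2]>90)
q=P[m];q=q[abs(q[:,1]-201)<40];print(len(q),np.nanpercentile(q[:,2],[50,90,98]),np.median(q[q[:,2]>117],0))
for t in ["shaft_head","bush_mouth"]:
  for k in mark_of("wrist",t)[:1]: print(t,k,at_z(c,k["uv"],100))
print(state())
E
```

```text
883 [119.9  121.09 121.78] [448.69 203.87 120.27]
shaft_head {'uv': [278.4, 208.6], 'confidence': 0.88} [449.09 202.17 100.  ]
bush_mouth {'uv': [279.6, 202.5], 'confidence': 0.98} [452.52 207.06 100.  ]
{'t': 18.325, 'joints': array([ 0.29,  0.31,  1.89, -0.  ,  0.94,  0.71]), 'qvel': array([-0.  ,  0.02,  0.01, -0.  , -0.  ,  0.  ]), 'tau': array([  0.05, -47.57, -23.56,   0.07,  -0.  ,   0.  ]), 'eef_pos': array([447.97, 201.81, 205.07]), 'tcp_rot': array([-3.14,  0.  ,  1.15]), 'ft_force': array([ 0.05,  0.23, -0.57]), 'moment': array([-0.02, -0.08, -0.01]), 'grip_force': 0.0, 'opening': 0.6528857066559008}
```

View pics/w4.png

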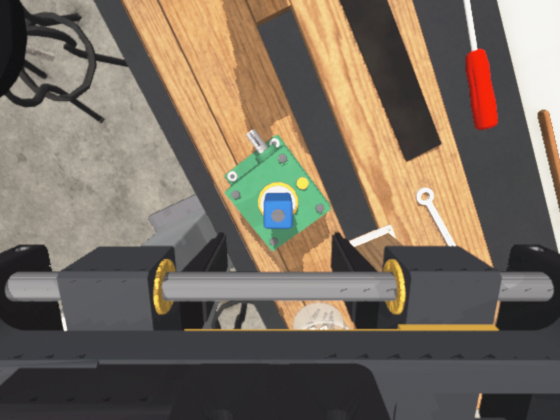

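The picture shows the blue head standing upright on the bush at (278, 208). Its top is at z ≈ 120, which matches 122 once the depth bias seen at the stand (about -1.6 mm) is allowed for. The shaft is home.

```bash
python3 -c "
from cell import env; print(env.job_done())"
```

```text
the job is handed in; nothing more can be done
None
```

The drive shaft is in the gearbox with its collar home on the bush, seated with about 15 N of contact force and released. The job was handed in at about 18 s; the hand-in gave no verdict. I moved nothing else.

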